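# Run a fingertip along the flip lids

## Robot

A 6-joint arm with a two-finger parallel gripper is mounted at the origin on a cart in front of the work surface, level with it; the furniture and walls round the work are solid. World frame = base frame: x ahead of the robot, y to its left, z up, the work surface at z = 0. Lengths are in mm, angles in rad, forces in N, time in s.
With the tool pointing down it reaches from about 350 to 775 mm from the base axis. Payload 5.5 kg.
Tool frame: the origin (TCP) lies at the very end of the fingers, on their centre line; the grasp point (between the pads) lies robot.tcp_to_grasp behind it (robot.tcp_to_grasp is the distance from the TCP to the grasp point, in mm); z points along the fingers, y is the direction in which the jaws open and shut (so a half turn about z gives the same grasp; the last joint's range is limited). The gripper opens to 85 mm and grips with 20 to 120 N. Pads are 22 mm wide; open, the fingers measure 114 mm over their backs; the gripper's body (76 mm by 85 mm) begins 54 mm behind the grasp point. The pads swing forward as they close: fully open they stand 13 mm farther back than shut.
Start: joints at [1.103, 0.313, 0.046, 1.304, 0, 1.431], TCP at [185.153, 544.417, 231.323] pointing down, gripper open.
Joint ranges: [-2.76, 2.76], [-0.86, 1.69], [-1.03, 1.26], [-2.2, 2.34], [-1.47, 1.5], [-3.14, 3.14]. Speed limits (rad/s): [2.57, 2.57, 3.14, 3.14, 3.14, 3.14].

## Interface

Orientations are given as a unit quaternion [w, x, y, z].
In Python, from bench import robot gives the robot as it stands. The module is installed in compiled form; this text tells all that it offers.
- The arm moves only by the tool send_rows, never from a script. Its argument "motion" is a list of rows, each a list of 7 numbers: the shift along the tool's x, y, z in mm, then the turn, a rotation vector about the tool's x, y, z in degrees, then the closure, from -1 (fully open) to 1 (shut). In form: [[tx, ty, tz, ax, ay, az, hand], ...]. A call has 1 to 20 rows; each row shifts and turns the pose as measured when the row begins, along the tool's axes as they then stand; what a row does not reach is not made up. A row lasts 1/10 s, in which the tool goes at most 50 mm and 8.59 degrees, less where a joint would pass 70% of its speed; a pose out of reach is approached as far as the arm can. A call with a gripper value outside its range is refused whole. The fingers move at their own pace and stop on an object; the grip force is fixed at half the most. Time passes only in rows, so rows that do not move let the fingers close. It gives the time, the measured TCP pose, the force and the opening at its end, in the units of the state.
- robot.get_obs(): the state, without advancing time (a new reading comes with each control period).
- robot.snapshot(name): name is "side" or "top" or "wrist"; returns the picture (420x560x3 uint8, red, green, blue); there is no depth.
- robot.camera_params(name): a dict with "fx", "fy", "cx", "cy" (pixels), "view" (4x4, takes a point from world to camera coordinates); the wrist camera has in their place "tool_from_camera" (4x4, takes a point from camera to tool coordinates, whose origin is the TCP and whose axes are the flange's). Camera axes: x right, y down, z forward; pixel columns grow to the right and rows downward; lengths in mm; the calibration is good to about 2 mm. A picture is of the moment at which its call begins: read the wrist's pose just before it. camera_params takes no time and is no camera call.
- robot.close_job(): hands the job in, once; it reports no verdict.
The state is a dict: "time_s": time; "joint_pos": joint angles; "joint_velocities": joint speeds; "tau": joint torques, N m; "position": TCP position; "eef_rot": TCP orientation; "force": force on the tool from outside, world axes, zero at the start; "ft_torque": the same for the moment, N m; "finger_gap": opening from 0.0 (shut) to 1.0 (fully open).
Only numpy, scipy, OpenCV 4.12 (cv2) and the standard library are available. Lean on these libraries where they do the work, as an engineer would, in place of code of your own. Each camera call takes 0.05 s, during which the arm holds its last target.

## Task

Close the five flip lids on the long rack of tubes: with the gripper's fingertips, in one light run along the row, starting at the end that lies on the hinge side of the tubes, stroke each lid over in turn until it lies shut on its tube, without lifting away from the row in between. Pinch or lift nothing, leave the rack standing where it is, leave the three lids of the short rack open, and disturb nothing else.

Things in the scene. Friction and masses are not known exactly. Their poses are not given: they have to be found in the camera images.
- long_rack: Loose grey rack, 0.6 kg or so, 50 mm wide (x), 168 mm long (y); five clear tubes stand in it in one row along y, 32 mm apart, rims 66 mm above the surface, each with an attached white flip lid. Origin: centre of underside, z up.  This is the rack to close.
- long_rack_first (a point): Top centre, when shut, of the lid of the first tube (-y end, the hinge side of the tubes); 69 mm above the surface
- long_rack_last (a point): Top centre, when shut, of the lid of the fifth and last tube (+y end); 128 mm from the first
- short_rack: Loose grey rack, 0.6 kg or so, 50 mm wide (x), 104 mm long (y); three clear tubes stand in it in one row along y, 32 mm apart, rims 66 mm above the surface, each with an attached white flip lid. Origin: centre of underside, z up.  Its tubes are still to be filled: leave it alone, lids open.
- long_rack_lid0 (a joint): First lid from the -y end of the long rack: disc 20 mm across, 3 mm thick, with tab; hinge (axis x) 11.5 mm to -y of its tube's centre at rim height, tab's end 26.5 mm from the hinge. Rad: 0 = shut, flat, top 69 mm above the surface; 1.57 = upright; 2.1 = stop, leaning to -y. Friction (0.15 N at the tab) keeps it where it is left; no spring or snap.
- long_rack_lid1 (a joint): Second lid from the -y end of the long rack: disc 20 mm across, 3 mm thick, with tab; hinge (axis x) 11.5 mm to -y of its tube's centre at rim height, tab's end 26.5 mm from the hinge. Rad: 0 = shut, flat, top 69 mm above the surface; 1.57 = upright; 2.1 = stop, leaning to -y. Friction (0.15 N at the tab) keeps it where it is left; no spring or snap.
- long_rack_lid2 (a joint): Third lid from the -y end of the long rack: disc 20 mm across, 3 mm thick, with tab; hinge (axis x) 11.5 mm to -y of its tube's centre at rim height, tab's end 26.5 mm from the hinge. Rad: 0 = shut, flat, top 69 mm above the surface; 1.57 = upright; 2.1 = stop, leaning to -y. Friction (0.15 N at the tab) keeps it where it is left; no spring or snap.
- long_rack_lid3 (a joint): Fourth lid from the -y end of the long rack: disc 20 mm across, 3 mm thick, with tab; hinge (axis x) 11.5 mm to -y of its tube's centre at rim height, tab's end 26.5 mm from the hinge. Rad: 0 = shut, flat, top 69 mm above the surface; 1.57 = upright; 2.1 = stop, leaning to -y. Friction (0.15 N at the tab) keeps it where it is left; no spring or snap.
- long_rack_lid4 (a joint): Fifth lid from the -y end of the long rack: disc 20 mm across, 3 mm thick, with tab; hinge (axis x) 11.5 mm to -y of its tube's centre at rim height, tab's end 26.5 mm from the hinge. Rad: 0 = shut, flat, top 69 mm above the surface; 1.57 = upright; 2.1 = stop, leaning to -y. Friction (0.15 N at the tab) keeps it where it is left; no spring or snap.
- short_rack_lid0 (a joint): First lid from the -y end of the short rack: disc 20 mm across, 3 mm thick, with tab; hinge (axis x) 11.5 mm to -y of its tube's centre at rim height, tab's end 26.5 mm from the hinge. Rad: 0 = shut, flat, top 69 mm above the surface; 1.57 = upright; 2.1 = stop, leaning to -y. Friction (0.15 N at the tab) keeps it where it is left; no spring or snap.
- short_rack_lid1 (a joint): Second lid from the -y end of the short rack: disc 20 mm across, 3 mm thick, with tab; hinge (axis x) 11.5 mm to -y of its tube's centre at rim height, tab's end 26.5 mm from the hinge. Rad: 0 = shut, flat, top 69 mm above the surface; 1.57 = upright; 2.1 = stop, leaning to -y. Friction (0.15 N at the tab) keeps it where it is left; no spring or snap.
- short_rack_lid2 (a joint): Third lid from the -y end of the short rack: disc 20 mm across, 3 mm thick, with tab; hinge (axis x) 11.5 mm to -y of its tube's centre at rim height, tab's end 26.5 mm from the hinge. Rad: 0 = shut, flat, top 69 mm above the surface; 1.57 = upright; 2.1 = stop, leaning to -y. Friction (0.15 N at the tab) keeps it where it is left; no spring or snap.
- pcr_rack: pink 96-well rack, 83x125x25 mm; a bystander. Origin at the centre of its underside.
- slim_marker: capped marker pen lying down, 137 mm long, 13 mm high; a bystander. Origin at the centre of its underside.
- tweezers: forceps lying flat, 120 mm long, 10 mm high; a bystander. Origin at the centre of its underside.
- tape_roll: roll of tape lying flat, 66 mm across, 19 mm high; a bystander. Origin at the centre of its underside.
- white_bottle: white bottle, 66 mm across, 130 mm tall; a bystander. Origin at the centre of its underside.
- small_tray: small empty white tray, 72x116x16 mm; a bystander. Origin at the centre of its underside.
Mind the look-alikes: they are no part of the job. Leave any pink look-alike of the long_rack alone.

How it is judged:
By the outcome, as a careful person would: the job done as asked, in the order asked, and still so for the second after the job is handed in, with the robot touching nothing.
It also fails if it takes over 38 s, if anything falls off the work surface, if the arm or the gripper's body presses on something with over 40 N, if the wrist force passes 120 N, or if a joint passes its speed limit or range.

## Working session

There is one attempt and no reset: what is moved stays moved. The work goes in short steps, Python scripts to look and compute and a tool call to move; the robot and the scene stay as the last step left them, time stands still between calls to the robot, and variables do not carry over. Pictures are saved under pics/ and viewed, and the job is handed in when it is done.

Besides the shell and the picture viewer there is one more tool, called after "Request:" as name([rows], argument=value, ...), one row to a line, values as JSON. send_rows: Moves the arm, as the interface text tells. Its arguments: {"type":"object","properties":{"motion":{"type":"array"}},"required":["motion"]}

```bash
mkdir -p pics
python3 - <<'E'
from bench import robot
import cv2,json
o=robot.get_obs();print(o, robot.tcp_to_grasp)
for n in("top","side","wrist"):
    cv2.imwrite(f"pics/{n}0.png",robot.snapshot(n)[:,:,::-1]); print(n,robot.camera_params(n))
E
```

```text
{'time_s': 0.0, 'joint_pos': array([1.10340854e+00, 3.13998424e-01, 4.49683128e-02, 1.30360562e+00,
       3.36776101e-05, 1.43124559e+00]), 'joint_velocities': array([ 5.86930438e-04, -4.06551797e-05,  1.20903141e-03,  9.00811164e-04,
       -9.76540537e-04, -6.79997301e-04]), 'tau': array([ 3.20195822e-04, -4.80626285e+01,  2.98532814e+01,  1.93660503e-02,
       -2.32740840e-04, -6.23773715e-06]), 'position': array([184.88498489, 543.91903164, 230.40564256]), 'eef_rot': array([-2.90905924e-04,  1.63185397e-01,  9.86594993e-01, -8.72643115e-04]), 'force': array([0.12127276, 0.88633776, 0.21707146]), 'ft_torque': array([-0.04210153,  0.02983913, -0.00094189]), 'finger_gap': 0.9968718598140529} 18.700000000000003
top {'fx': 414.6359355539204, 'fy': 414.6359355539204, 'cx': 274.81632629118263, 'cy': 210.54365542417892, 'view': array([[ 2.01444455e-02, -9.99682058e-01, -1.51652567e-02,
        -5.24913373e+00],
       [-9.82414574e-01, -1.69757768e-02, -1.85939311e-01,
         5.78096561e+02],
       [ 1.85622751e-01,  1.86442135e-02, -9.82444191e-01,
         1.13741229e+03],
       
[... 307 characters left out ...]
3.78326911e-01, -9.22624896e-01,
         1.23864978e+02],
       [ 1.97667408e-01, -9.01229933e-01, -3.85632212e-01,
         1.15167149e+03],
       [ 0.00000000e+00,  0.00000000e+00,  0.00000000e+00,
         1.00000000e+00]])}
wrist {'fx': 303.3926898290003, 'fy': 303.3926898290003, 'cx': 278.9940898673997, 'cy': 214.53220471639216, 'tool_from_camera': array([[-1.13681155e-04, -9.48405774e-01, -3.17059104e-01,
         8.07392056e+01],
       [ 9.99999984e-01, -1.51750593e-04,  9.53764926e-05,
         1.22358702e-01],
       [-1.38569523e-04, -3.17059088e-01,  9.48405776e-01,
        -1.42583494e+02],
       [ 0.00000000e+00,  0.00000000e+00,  0.00000000e+00,
         1.00000000e+00]])}
```

View pics/top0.png

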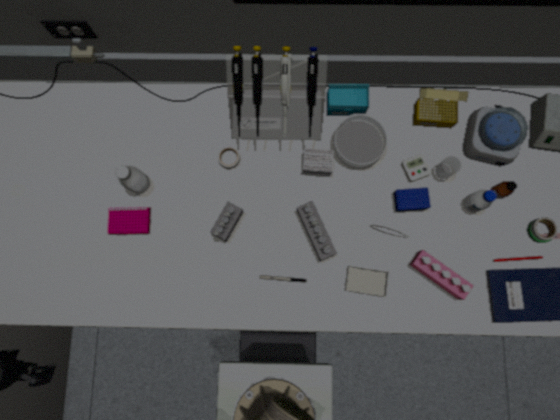

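View pics/side0.png

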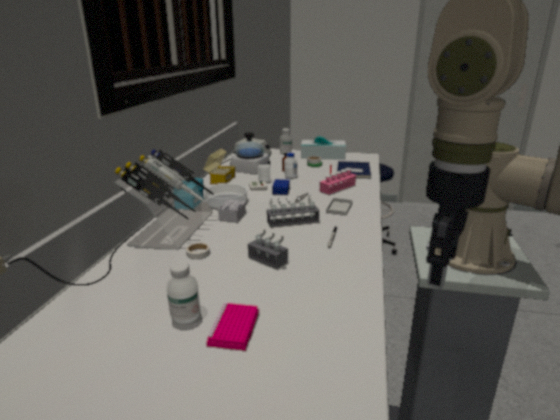

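View pics/wrist0.png

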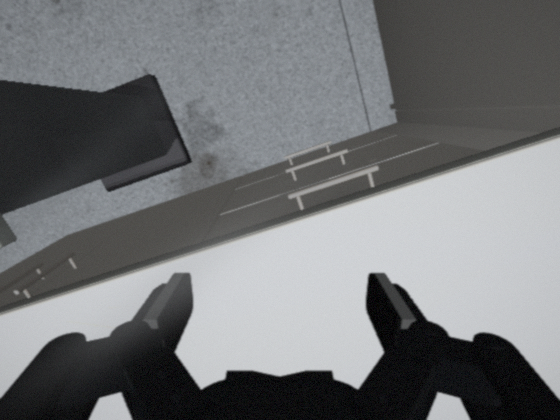

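```bash
cat > h.py <<'E'
from bench import robot
import cv2,numpy as np
from scipy.spatial.transform import Rotation as R
def ray(cam,u,v,obs=None):
    c=robot.camera_params(cam); d=np.array([(u-c['cx'])/c['fx'],(v-c['cy'])/c['fy'],1.])
    if cam=='wrist':
        T=np.eye(4);q=obs['eef_rot'];T[:3,:3]=R.from_quat([q[1],q[2],q[3],q[0]]).as_matrix();T[:3,3]=obs['position']
        T=T@c['tool_from_camera']
    else: T=np.linalg.inv(c['view'])
    return T[:3,3],T[:3,:3]@d
def onplane(cam,u,v,z,obs=None):
    o,d=ray(cam,u,v,obs); return o+d*(z-o[2])/d[2]
E
python3 - <<'E'
from h import *
im=cv2.imread('pics/top0.png')
cv2.imwrite('pics/top0z.png',cv2.resize(im[190:305,200:360],None,fx=5,fy=5,interpolation=cv2.INTER_CUBIC))
im=cv2.imread('pics/side0.png')
cv2.imwrite('pics/side0z.png',cv2.resize(im[180:280,230:360],None,fx=6,fy=6,interpolation=cv2.INTER_CUBIC))
for u,v,z in [(302,205,40),(333,257,40),(316,230,50),(227,222,40),(366,281,0),(283,279,0),(389,231,0),(317,160,40)]: print(u,v,onplane('top',u,v,z))
E
```

```text
302 205 [598.57358124 -73.00888255  40.        ]
333 257 [ 449.27457898 -162.2275891    40.        ]
316 230 [ 524.40470306 -113.03290896   50.        ]
227 222 [544.58741801 143.76296553  40.        ]
366 281 [ 384.73871479 -262.34321168    0.        ]
283 279 [385.70030588 -21.34053138   0.        ]
389 231 [ 532.43435265 -333.35856387    0.        ]
317 160 [ 735.81952444 -116.46337344   40.        ]
```

View pics/top0z.png

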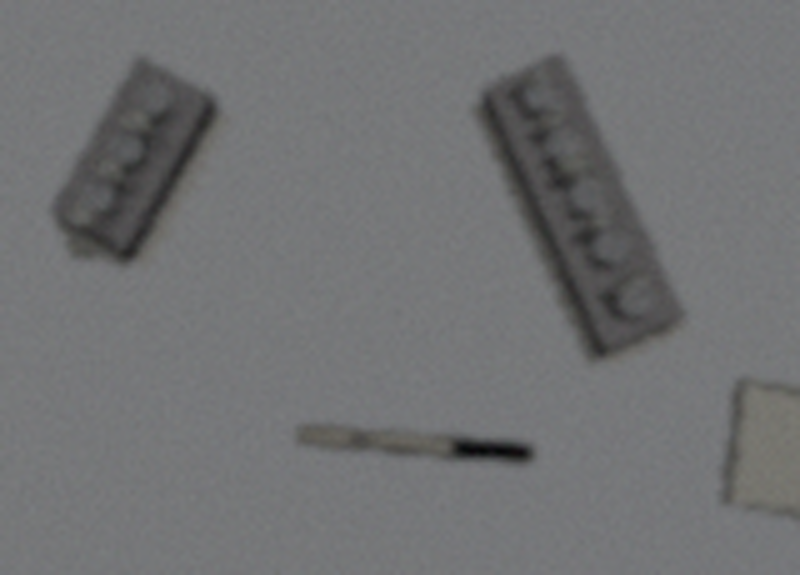

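View pics/side0z.png

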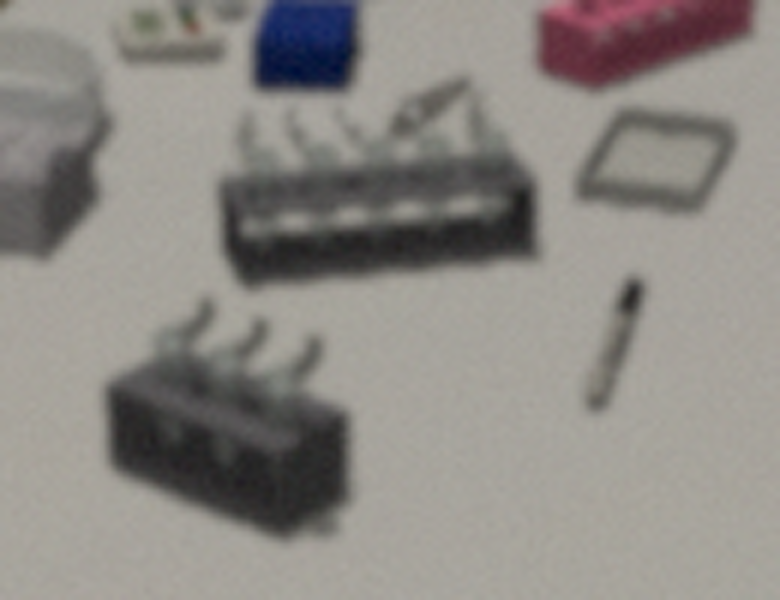

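```bash
cat >> h.py <<'E'
def Rm(q): return R.from_quat([q[1],q[2],q[3],q[0]])
def goal_rot(head): # tool y heading deg, pointing down
    a=np.radians(head); y=np.array([np.cos(a),np.sin(a),0]); z=np.array([0,0,-1.]); x=np.cross(y,z)
    return R.from_matrix(np.stack([x,y,z],1))
def plan(goal,head,n):
    o=robot.get_obs(); r=Rm(o['eef_rot']); G=goal_rot(head); rv=(r.inv()*G).as_rotvec()
    print('pos',o['position'].round(1),'rotvec',np.degrees(rv).round(1),'F',o['force'].round(2),'t',o['time_s'])
    d=np.array(goal)-o['position']; print('tool shift total',r.inv().apply(d).round(1))
    for i in range(n):
        ri=r*R.from_rotvec(rv*i/n); print(np.r_[ri.inv().apply(d/n),np.degrees(rv)/n].round(1).tolist())
E
python3 -c "
from h import *
plan([498,-69,200],30.9,16)"
```

```text
pos [185.  544.  230.6] rotvec [-0.1  0.  40.3] F [-1.03  0.05 -0.55] t 0.15
tool shift total [-493.7 -479.6   31.2]
[-30.9, -30.0, 1.9, -0.0, 0.0, 2.5]
[-32.1, -28.6, 1.9, -0.0, 0.0, 2.5]
[-33.4, -27.1, 1.9, -0.0, 0.0, 2.5]
[-34.5, -25.7, 1.9, -0.0, 0.0, 2.5]
[-35.6, -24.1, 1.9, -0.0, 0.0, 2.5]
[-36.7, -22.5, 1.9, -0.0, 0.0, 2.5]
[-37.6, -20.9, 1.9, -0.0, 0.0, 2.5]
[-38.5, -19.2, 1.9, -0.0, 0.0, 2.5]
[-39.3, -17.5, 1.9, -0.0, 0.0, 2.5]
[-40.0, -15.8, 1.9, -0.0, 0.0, 2.5]
[-40.7, -14.0, 1.9, -0.0, 0.0, 2.5]
[-41.3, -12.2, 1.9, -0.0, 0.0, 2.5]
[-41.8, -10.4, 1.9, -0.0, 0.0, 2.5]
[-42.2, -8.5, 1.9, -0.0, 0.0, 2.5]
[-42.5, -6.6, 1.9, -0.0, 0.0, 2.5]
[-42.8, -4.8, 1.9, -0.0, 0.0, 2.5]
```

Request:
send_rows([
  [-31,-30,1,0,0,2.5,1],
  [-32,-29,1,0,0,2.5,1],
  [-33,-27,1,0,0,2.5,1],
  [-34,-26,1,0,0,2.5,1],
  [-36,-24,1,0,0,2.5,1],
  [-37,-22,1,0,0,2.5,1],
  [-38,-21,1,0,0,2.5,1],
  [-38,-19,1,0,0,2.5,1],
  [-39,-17,1,0,0,2.5,1],
  [-40,-16,1,0,0,2.5,1],
  [-41,-14,1,0,0,2.5,1],
  [-41,-12,1,0,0,2.5,1],
  [-42,-10,1,0,0,2.5,1],
  [-42,-8,1,0,0,2.5,1],
  [-42,-7,1,0,0,2.5,1],
  [-43,-5,1,0,0,2.5,1],
])

```text
time_s: 1.75
position: [500.5, -89.7, 210.9]
eef_rot: [-0.0, 0.499, 0.867, -0.001]
force: [0.3, 0.4, -0.1]
finger_gap: -0.0
```

```bash
python3 -c "
from h import *
plan([498,-69,200],30.9,6)"
```

```text
pos [500.5 -89.7 210.9] rotvec [-0.1  0.  -0.7] F [ 0.26  0.36 -0.13] t 1.75
tool shift total [19.1  8.3 10.9]
[3.2, 1.4, 1.8, -0.0, 0.0, -0.1]
[3.2, 1.4, 1.8, -0.0, 0.0, -0.1]
[3.2, 1.4, 1.8, -0.0, 0.0, -0.1]
[3.2, 1.4, 1.8, -0.0, 0.0, -0.1]
[3.2, 1.4, 1.8, -0.0, 0.0, -0.1]
[3.2, 1.4, 1.8, -0.0, 0.0, -0.1]
```

Request:
send_rows([
  [25,8,0,0,0,-0.7,1],
  [0,0,0,0,0,0,1],
  [0,0,0,0,0,0,1],
])

```text
time_s: 2.05
position: [497.0, -71.9, 208.7]
eef_rot: [-0.0, 0.499, 0.866, -0.001]
force: [0.7, -0.3, -0.2]
finger_gap: 0.005
```

Run:
```python
from h import *
import pickle
o=robot.get_obs();print(o['position'],o['time_s'],o['force'])
im=robot.snapshot('wrist')[:,:,::-1];cv2.imwrite('pics/w1.png',im);pickle.dump(o,open('w1.pkl','wb'))
im=cv2.convertScaleAbs(im,alpha=1.5)
cv2.imwrite('pics/w1z.png',cv2.resize(im[:300,80:480],None,fx=2,fy=2,interpolation=cv2.INTER_CUBIC))
```

```text
[496.97517312 -71.88956869 208.6786495 ] 2.05 [ 0.6898707  -0.34579205 -0.1985381 ]
```

View pics/w1z.png

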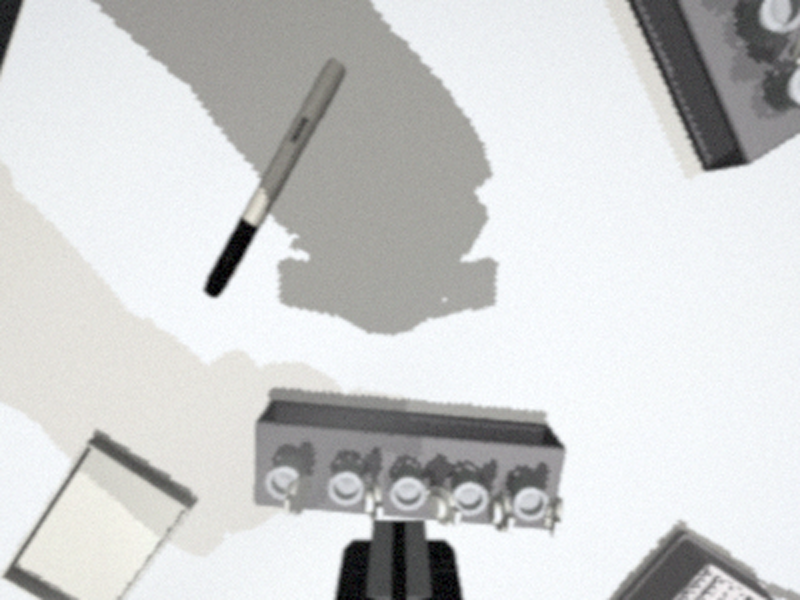

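Run:
```python
from h import *
im=cv2.imread('pics/w1.png')
cv2.imwrite('pics/w1zz.png',cv2.resize(cv2.convertScaleAbs(im[190:280,205:365],alpha=1.4),None,fx=5,fy=5,interpolation=cv2.INTER_CUBIC))
```

```text
(no output)
```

View pics/w1zz.png

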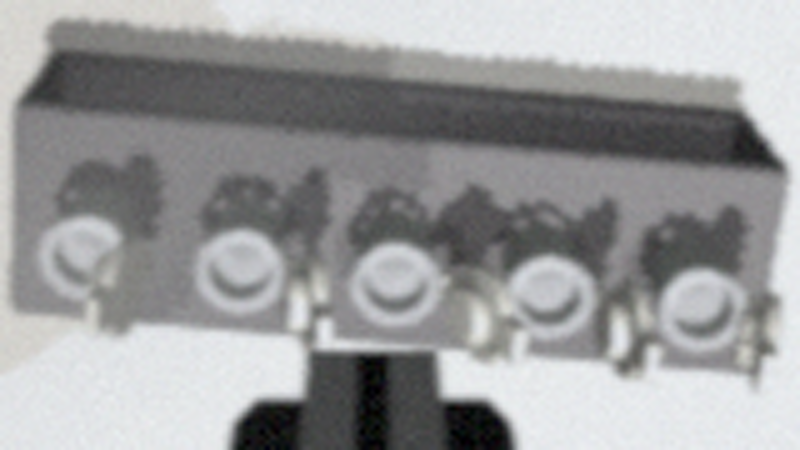

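Run:
```python
from h import *
import pickle
o=pickle.load(open('w1.pkl','rb'))
P=np.array([onplane('wrist',205+x/5,190+y/5,66,o) for x,y in [(704,309),(551,297),(396,284),(240,270),(81,257)]])
print(P.round(1)); print(np.linalg.norm(np.diff(P,axis=0),axis=1))
i=np.arange(5)-2; d=(i@P)/10; c=P.mean(0); print('c',c,'step',d,np.linalg.norm(d),'head of -d',np.degrees(np.arctan2(-d[1],-d[0])))
# cross-check top: corners
for p in [(557,55),(485,95),(596,357),(684,318)]: print(onplane('top',200+p[0]/5,190+p[1]/5,50))
```

```text
[[ 584.4  -84.7   66. ]
 [ 555.7  -98.3   66. ]
 [ 526.6 -111.8   66. ]
 [ 497.3 -125.2   66. ]
 [ 467.8 -139.    66. ]]
[31.82191987 32.09620439 32.1436974  32.56179375]
c [ 526.35606123 -111.80219438   66.        ] step [-29.15938797 -13.53695683   0.        ] 32.14839197639446 head of -d 24.90261814722891
[608.80398055 -99.60271763  50.        ]
[584.51849498 -58.22317478  50.        ]
[ 435.41474948 -122.17601583   50.        ]
[ 458.26391402 -171.75584787   50.        ]
```

```bash
python3 -c "
from h import *
plan([635,-61,150],24.9,5)"
```

```text
pos [496.7 -71.4 208.7] rotvec [-0.2  0.   5.2] F [-0.41  0.1  -0.14] t 2.1
tool shift total [-60.4 125.1  58.3]
[-12.1, 25.0, 11.7, -0.0, 0.0, 1.0]
[-11.6, 25.2, 11.7, -0.0, 0.0, 1.0]
[-11.2, 25.4, 11.7, -0.0, 0.0, 1.0]
[-10.7, 25.6, 11.7, -0.0, 0.0, 1.0]
[-10.2, 25.8, 11.7, -0.0, 0.0, 1.0]
```

Request:
send_rows([
  [-12,25,3,0,0,1,1],
  [-12,25,3,0,0,1,1],
  [-11,25,8,0,0,1,1],
  [-11,25,15,0,0,1,1],
  [-11,25,20,0,0,1,1],
  [0,0,0,0,0,0,1],
  [0,0,0,0,0,0,1],
  [0,0,0,0,0,0,1],
])

```text
time_s: 2.9
position: [636.3, -57.2, 158.8]
eef_rot: [-0.001, 0.534, 0.845, -0.002]
force: [-0.7, 0.5, 0.2]
finger_gap: 0.002
```

Run:
```python
from h import *
plan([635,-61,100],24.9,4)
im=robot.snapshot('wrist')[:,:,::-1];cv2.imwrite('pics/w2.png',im)
im=robot.snapshot('side')[:,:,::-1];cv2.imwrite('pics/s2.png',cv2.resize(im[100:260,200:400],None,fx=4,fy=3.7,interpolation=cv2.INTER_CUBIC))
```

```text
pos [636.3 -57.2 158.8] rotvec [-0.2  0.   0.5] F [-0.73  0.55  0.19] t 2.9
tool shift total [-2.8 -2.6 58.8]
[-0.7, -0.7, 14.7, -0.0, 0.0, 0.1]
[-0.7, -0.7, 14.7, -0.0, 0.0, 0.1]
[-0.7, -0.7, 14.7, -0.0, 0.0, 0.1]
[-0.7, -0.7, 14.7, -0.0, 0.0, 0.1]
```

View pics/w2.png

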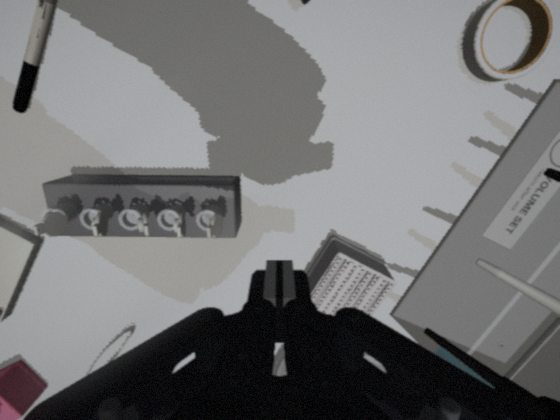

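View pics/s2.png

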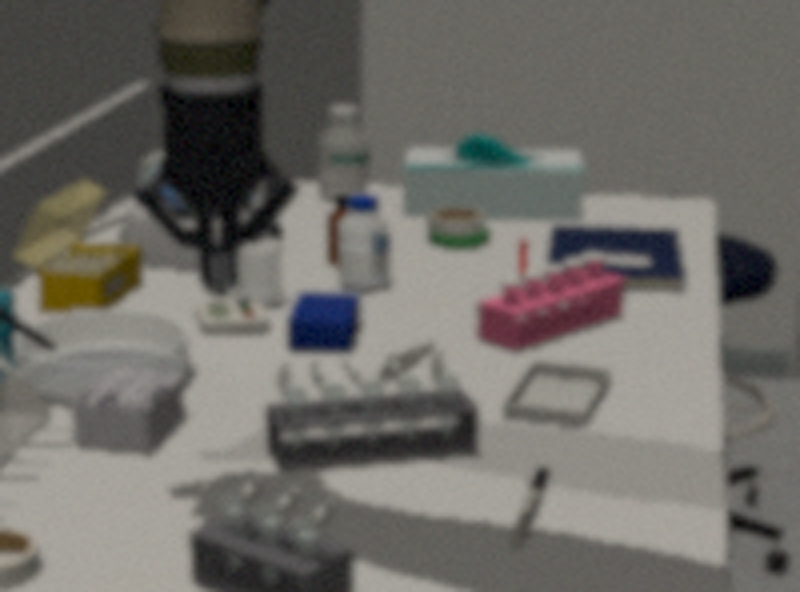

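Request:
send_rows([
  [-1,-1,15,0,0,0.2,1],
  [-1,-1,15,0,0,0.2,1],
  [-1,-1,15,0,0,0,1],
  [0,0,15,0,0,0,1],
  [0,0,10,0,0,0,1],
  [0,0,8,0,0,0,1],
  [0,0,0,0,0,0,1],
  [0,0,0,0,0,0,1],
])

```text
time_s: 3.8
position: [635.0, -63.2, 88.9]
eef_rot: [0.006, 0.538, 0.843, 0.001]
force: [0.6, -0.7, 0.1]
finger_gap: 0.005
```

Run:
```python
from h import *
plan([634.3,-61.5,70],24.9,1)
im=robot.snapshot('wrist')[:,:,::-1];cv2.imwrite('pics/w3.png',im)
plan([634.3,-61.5,70],24.9,1)
```

```text
pos [635.  -63.2  88.9] rotvec [0.5 0.6 0. ] F [ 0.64 -0.7   0.11] t 3.8
tool shift total [ 2.  -0.1 18.9]
[2.0, -0.1, 18.9, 0.5, 0.6, 0.0]
pos [635.  -63.1  89. ] rotvec [0.4 0.6 0. ] F [-0.87 -0.1   0.71] t 3.85
tool shift total [ 2.  -0.1 18.9]
[2.0, -0.1, 18.9, 0.4, 0.6, 0.0]
```

View pics/w3.png

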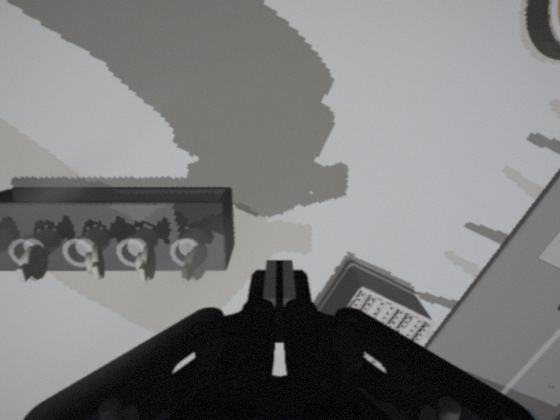

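Run:
```python
from h import *
im=cv2.imread('pics/w3.png')
cv2.imwrite('pics/w3z.png',cv2.resize(cv2.convertScaleAbs(im[200:300,0:240],alpha=1.6),None,fx=3.33,fy=3.33,interpolation=cv2.INTER_CUBIC))
o=robot.get_obs()
for p in [(186,251),(134,251),(81,252),(27,252)]: print(onplane('wrist',*p,66,o).round(1))
```

```text
[584.3 -83.8  66. ]
[556.1 -96.7  66. ]
[ 527.7 -110.5   66. ]
[ 498.7 -123.8   66. ]
```

View pics/w3z.png

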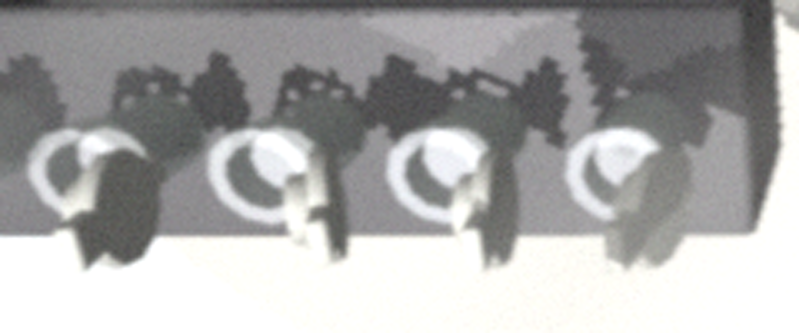

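Request:
send_rows([
  [2,0,8,0.4,0.6,0,1],
  [0,0,6,0,0,0,1],
  [0,0,3,0,0,0,1],
  [0,0,0,0,0,0,1],
  [0,0,0,0,0,0,1],
])

```text
time_s: 4.35
position: [635.2, -61.3, 71.5]
eef_rot: [0.0, 0.538, 0.843, 0.001]
force: [-0.3, 0.8, 0.1]
finger_gap: 0.0
```

```bash
python3 -c "
from h import *
plan([634.8,-60.8,69.5],24.9,1)"
```

```text
pos [635.2 -61.3  71.5] rotvec [ 0.1 -0.   0. ] F [-0.3   0.82  0.09] t 4.35
tool shift total [ 0.6 -0.2  2. ]
[0.6, -0.2, 2.0, 0.1, -0.0, 0.0]
```

Request:
send_rows([
  [0.5,-1,2,0,0,0,1],
  [0,-4,0,0,0,0,1],
  [0,-4,0,0,0,0,1],
  [0,-4,0,0,0,0,1],
])

```text
time_s: 4.75
position: [622.8, -66.5, 69.5]
eef_rot: [0.001, 0.538, 0.843, 0.001]
force: [-0.3, 0.4, 0.6]
finger_gap: -0.003
```

```bash
python3 -c "
from h import *
plan([584.4,-84.2,69.3],24.9,1)"
```

```text
pos [622.8 -66.5  69.5] rotvec [ 0.1 -0.   0.1] F [-0.26  0.36  0.62] t 4.75
tool shift total [  0.2 -42.3   0.1]
[0.2, -42.3, 0.1, 0.1, -0.0, 0.1]
```

Request:
send_rows([
  [0,-4,0,0,0,0,1],
  [0,-4,0,0,0,0,1],
  [0,-4,0,0,0,0,1],
  [0,-4,0,0,0,0,1],
  [0,-4,0,0,0,0,1],
  [0,-4,0,0,0,0,1],
])

```text
time_s: 5.35
position: [599.1, -77.8, 70.2]
eef_rot: [0.001, 0.538, 0.843, 0.001]
force: [0.4, 0.9, -0.0]
finger_gap: 0.0
```

Run:
```python
from h import *
plan([584.4,-84.2,69.3],24.9,1)
im=robot.snapshot('wrist')[:,:,::-1];cv2.imwrite('pics/w4.png',cv2.convertScaleAbs(im,alpha=1.6))
```

```text
pos [599.1 -77.8  70.2] rotvec [0.2 0.  0. ] F [ 0.44  0.86 -0.03] t 5.35
tool shift total [  0.4 -16.    0.8]
[0.4, -16.0, 0.8, 0.2, 0.0, 0.0]
```

View pics/w4.png

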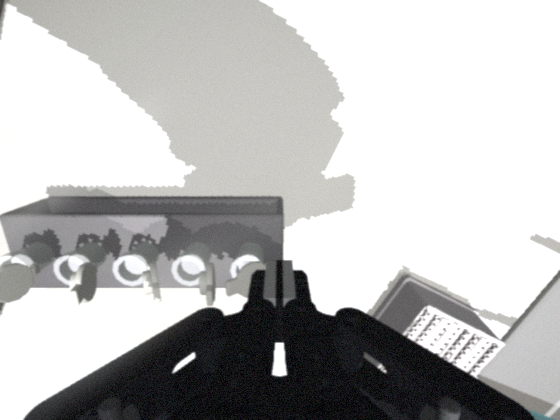

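Request:
send_rows([
  [0,-4,0.6,0.2,0,0,1],
  [0,-4,0.4,0,0,0,1],
  [0,-4,0.2,0,0,0,1],
  [0,-4,0.2,0,0,0,1],
  [0,-4,0.1,0,0,0,1],
  [0,-4,0.1,0,0,0,1],
])

```text
time_s: 6.0
position: [576.1, -88.9, 69.0]
eef_rot: [0.001, 0.538, 0.843, -0.0]
force: [-0.0, -0.1, 1.0]
finger_gap: -0.003
```

Run:
```python
from h import *
plan([555.4,-97.7,69.3],24.9,1)
im=robot.snapshot('wrist')[:,:,::-1];cv2.imwrite('pics/w5.png',cv2.resize(cv2.convertScaleAbs(im[180:320,0:400],alpha=1.6),None,fx=2,fy=2))
```

```text
pos [576.1 -88.9  69. ] rotvec [0.  0.1 0.1] F [-0.02 -0.09  1.02] t 6.0
tool shift total [  0.8 -22.5  -0.3]
[0.8, -22.5, -0.3, 0.0, 0.1, 0.1]
```

View pics/w5.png

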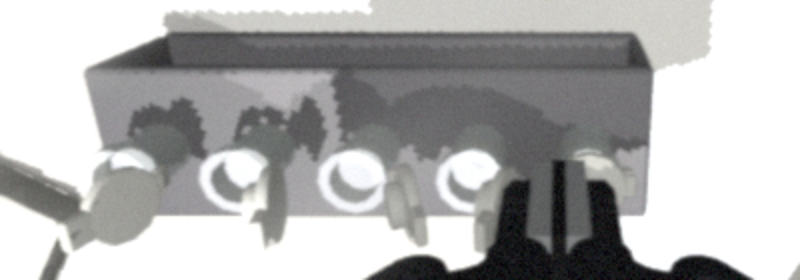

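Request:
send_rows([
  [0.4,-4,0,0,0,0,1],
  [0.2,-4,0.1,0,0,0,1],
  [0,-4,0.1,0,0,0,1],
  [0,-4,0.1,0,0,0,1],
  [0,-4,0.1,0,0,0,1],
  [0,-4,0.1,0,0,0,1],
])

```text
time_s: 6.65
position: [552.6, -99.5, 69.1]
eef_rot: [0.001, 0.538, 0.843, 0.0]
force: [1.4, 0.0, 2.1]
finger_gap: -0.001
```

Run:
```python
from h import *
plan([526.4,-111.1,69.3],24.9,1)
```

```text
pos [552.6 -99.5  69.1] rotvec [0.1 0.1 0.1] F [1.4  0.05 2.15] t 6.65
tool shift total [  0.5 -28.7  -0.3]
[0.5, -28.7, -0.3, 0.1, 0.1, 0.1]
```

Request:
send_rows([
  [0.3,-4,0,0,0,0,1],
  [0.2,-4,0,0,0,0,1],
  [0,-4,0,0,0,0,1],
  [0,-4,0,0,0,0,1],
  [0,-4,0,0,0,0,1],
])

```text
time_s: 7.15
position: [532.7, -108.2, 69.1]
eef_rot: [0.002, 0.538, 0.843, 0.0]
force: [0.9, -0.6, 2.4]
finger_gap: 0.002
```

Run:
```python
from h import *
plan([526.4,-111.1,69.3],24.9,1)
im=robot.snapshot('wrist')[:,:,::-1];cv2.imwrite('pics/w6.png',cv2.resize(cv2.convertScaleAbs(im[180:320,0:400],alpha=1.6),None,fx=2,fy=2))
```

```text
pos [ 532.7 -108.2   69.1] rotvec [0.1 0.1 0.1] F [ 0.85 -0.57  2.36] t 7.15
tool shift total [ 0.  -6.9 -0.3]
[0.0, -6.9, -0.3, 0.1, 0.1, 0.1]
```

View pics/w6.png

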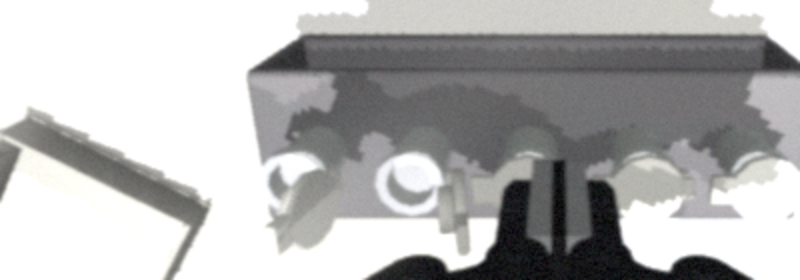

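Request:
send_rows([
  [0,-4,0,0,0,0,1],
  [0,-4,0,0,0,0,1],
  [0,-4,0,0,0,0,1],
  [0,-4,0,0,0,0,1],
  [0,-4,0,0,0,0,1],
  [0,-4,0,0,0,0,1],
])

```text
time_s: 7.8
position: [508.9, -119.2, 69.1]
eef_rot: [0.002, 0.538, 0.843, 0.0]
force: [1.0, 0.3, 1.0]
finger_gap: -0.001
```

Run:
```python
from h import *
plan([467.9,-138.2,69.3],24.9,1)
```

```text
pos [ 508.9 -119.2   69.1] rotvec [0.1 0.1 0.1] F [1.05 0.33 0.97] t 7.8
tool shift total [  0.1 -45.2  -0.3]
[0.1, -45.2, -0.3, 0.1, 0.1, 0.1]
```

Request:
send_rows([
  [0,-4,0,0,0,0,1],
  [0,-4,0,0,0,0,1],
  [0,-4,0,0,0,0,1],
  [0,-4,0,0,0,0,1],
  [0,-4,0,0,0,0,1],
  [0,-4,0,0,0,0,1],
  [0,-4,0,0,0,0,1],
])

```text
time_s: 8.5
position: [481.3, -132.1, 69.1]
eef_rot: [0.002, 0.538, 0.843, 0.0]
force: [0.9, 0.7, 0.6]
finger_gap: -0.001
```

Run:
```python
from h import *
plan([467.9,-138.2,69.3],24.9,1)
im=robot.snapshot('wrist')[:,:,::-1];cv2.imwrite('pics/w7.png',cv2.resize(cv2.convertScaleAbs(im[180:320,160:560],alpha=1.6),None,fx=2,fy=2))
```

```text
pos [ 481.3 -132.1   69.1] rotvec [0.1 0.1 0.1] F [0.87 0.69 0.58] t 8.5
tool shift total [  0.1 -14.7  -0.2]
[0.1, -14.7, -0.2, 0.1, 0.1, 0.1]
```

View pics/w7.png

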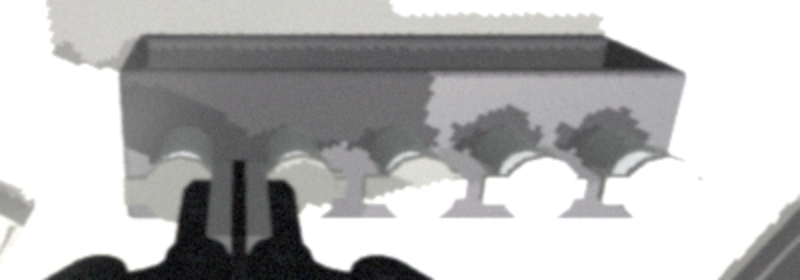

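Request:
send_rows([
  [0,-4,0,0,0,0,1],
  [0,-4,0,0,0,0,1],
  [0,-4,0,0,0,0,1],
  [0,-4,0,0,0,0,1],
  [0,-4,0,0,0,0,1],
  [0,-4,0,0,0,0,1],
  [0,-4,0,0,0,0,1],
  [0,-4,0,0,0,0,1],
  [0,-4,0,0,0,0,1],
  [0,-4,0,0,0,0,1],
  [0,-4,0,0,0,0,1],
])

```text
time_s: 9.65
position: [435.7, -152.1, 68.3]
eef_rot: [-0.0, 0.538, 0.843, -0.001]
force: [0.5, -0.4, 0.6]
finger_gap: 0.001
```

Run:
```python
from h import *
plan([467.9,-138.2,69.3],24.9,1)
```

```text
pos [ 435.7 -152.1   68.3] rotvec [-0.1  0.   0. ] F [ 0.46 -0.39  0.55] t 9.65
tool shift total [-0.9 35.  -1.1]
[-0.9, 35.0, -1.1, -0.1, 0.0, 0.0]
```

Request:
send_rows([
  [0,0,-15,0,0,0,1],
  [0,0,-25,0,0,0,1],
  [0,0,-30,0,0,0,1],
  [10,10,-30,0,0,0,1],
  [20,20,-20,0,0,0,1],
  [20,25,0,0,0,0,1],
  [20,25,0,0,0,0,1],
  [0,0,0,0,0,0,1],
  [0,0,0,0,0,0,1],
])

```text
time_s: 10.55
position: [475.9, -52.7, 191.2]
eef_rot: [-0.003, 0.54, 0.842, -0.002]
force: [-0.1, 0.7, -0.4]
finger_gap: 0.001
```

Run:
```python
from h import *
plan([467.9,-138.2,69.3],24.9,1)
o=robot.get_obs()
im=robot.snapshot('wrist')[:,:,::-1];cv2.imwrite('pics/w8r.png',im)
cv2.imwrite('pics/w8.png',cv2.convertScaleAbs(im,alpha=1.3))
im=robot.snapshot('side')[:,:,::-1];cv2.imwrite('pics/s8.png',cv2.resize(im[180:280,230:360],None,fx=6,fy=6,interpolation=cv2.INTER_CUBIC))
import pickle;pickle.dump(o,open('w8.pkl','wb'))
```

```text
pos [475.9 -52.7 191.2] rotvec [-0.3 -0.2 -0.2] F [-0.14  0.68 -0.39] t 10.55
tool shift total [-74.7 -42.2 121.9]
[-74.7, -42.2, 121.9, -0.3, -0.2, -0.2]
```

View pics/w8.png

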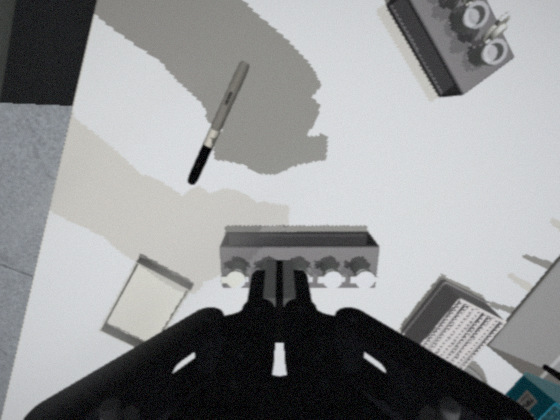

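View pics/s8.png

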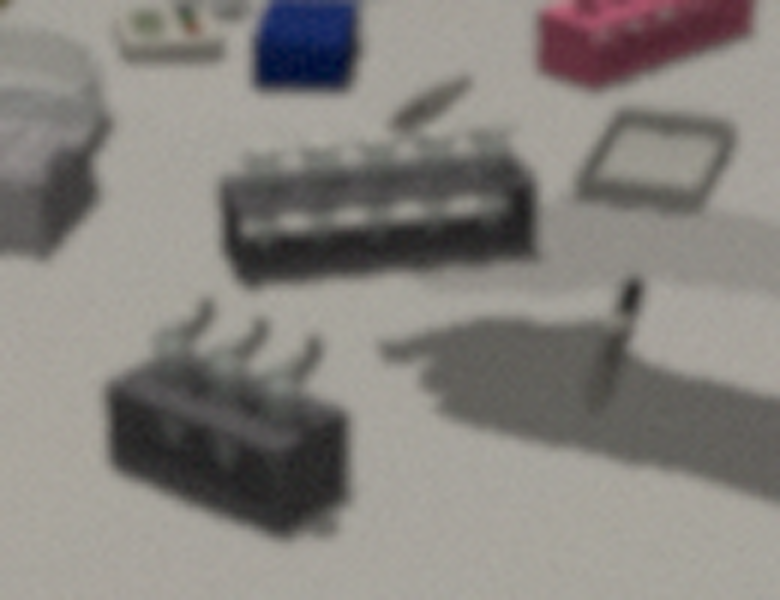

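Request:
send_rows([
  [30,10,0,0,0,0,1],
  [30,10,0,0,0,0,1],
  [20,0,0,0,0,0,1],
  [0,0,0,0,0,0,1],
  [0,0,0,0,0,0,1],
])

```text
time_s: 11.15
position: [458.6, 24.4, 189.7]
eef_rot: [-0.004, 0.545, 0.839, -0.003]
force: [0.7, -0.5, -0.3]
finger_gap: -0.004
```

Run:
```python
from h import *
o=robot.get_obs();print(o['position'],o['time_s'],o['force'])
im=robot.snapshot('wrist')[:,:,::-1]
cv2.imwrite('pics/w9.png',im)
cv2.imwrite('pics/w9z.png',cv2.resize(im[210:330,160:400],None,fx=3.3,fy=3.3,interpolation=cv2.INTER_CUBIC))
a=cv2.imread('pics/side0.png',0);b=cv2.cvtColor(robot.snapshot('side')[:,:,::-1].copy(),cv2.COLOR_BGR2GRAY)
r=(slice(204,232),slice(264,322))
print(cv2.phaseCorrelate(a[r].astype(np.float32),b[r].astype(np.float32)))
```

```text
[458.62442117  24.35517706 189.68529011] 11.15 [ 0.70201689 -0.52859225 -0.32652797]
((-0.11482662974526647, -0.03225765569492012), 0.8461832684940762)
```

View pics/w9z.png

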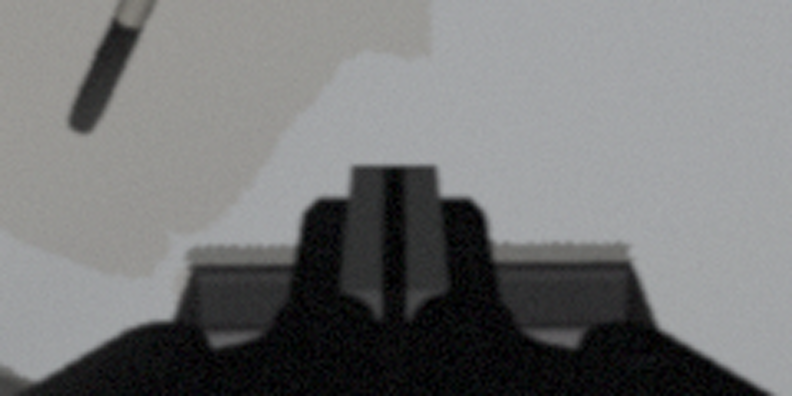

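Request:
send_rows([
  [-40,0,-3,0,0,0,1],
  [-45,0,-3,0,0,0,1],
  [-45,0,-3,0,0,0,1],
  [-45,0,-3,0,0,0,1],
  [0,0,0,0,0,0,1],
  [0,0,0,0,0,0,1],
])

```text
time_s: 11.85
position: [532.4, -148.6, 200.2]
eef_rot: [-0.004, 0.547, 0.837, -0.003]
force: [-0.2, 1.1, -0.1]
finger_gap: -0.001
```

Run:
```python
from h import *
o=robot.get_obs();print(o['position'],o['time_s'],o['force'])
im=robot.snapshot('wrist')[:,:,::-1]
cv2.imwrite('pics/w10.png',im)
cv2.imwrite('pics/w10z.png',cv2.resize(im[130:310,160:420],None,fx=3,fy=3,interpolation=cv2.INTER_CUBIC))
```

```text
[ 532.38872074 -148.5899961   200.16143174] 11.85 [-0.21325631  1.1099702  -0.14857969]
```

View pics/w10z.png

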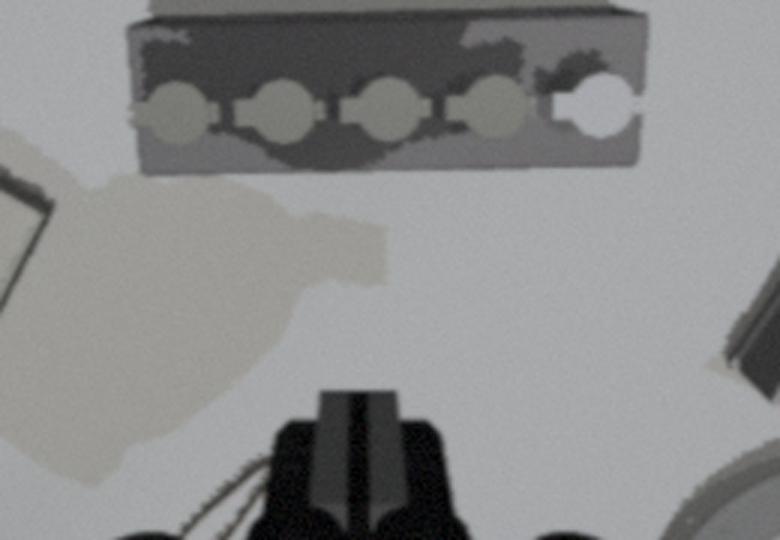

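All five lids lie flat; their discs are at about (178,112), (283,110), (388,108), (497,106) and (604,105) in the crop. One numeric check of the rack position, then I hand in.

Run:
```python
from h import *
o=robot.get_obs()
for x,y in [(604,105),(497,106),(388,108),(283,110),(178,112)]: print(onplane('wrist',160+x/3,130+y/3,69,o).round(1))
robot.close_job()
```

```text
[585.1 -85.   69. ]
[555.9 -98.1  69. ]
[ 526.1 -111.9   69. ]
[ 497.4 -125.1   69. ]
[ 468.6 -138.5   69. ]
the job is handed in; nothing more can be done
```

I closed all five lids of the long rack in one continuous run with the shut fingertips at about 69 mm height. The run started at the hinge end, which is the far, +x end of the rack, and the contact forces I read between moves stayed around 2.5 N. I then lifted clear and handed the job in at about 12 s.

- **Lids:** the last wrist picture shows all five discs flat on their tubes. I judged this by eye and did not measure the lid angles.
- **Rack position:** the lid centres agree with the tube positions measured before the run to about 1 mm. The side view shows a shift of about 0.1 pixel.
- **Short rack:** its three lids are still open in the side view.
- **Bystanders:** the ones in view look unmoved. I did not compare each one numerically.

One check picture was useless because the gripper hid the rack, so I took it again from the other side. No check failed or disagreed.

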